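Hold a table leg against its sprung foot plate for screwing

ROBOT

A 6-joint arm with a two-finger parallel gripper is mounted at the origin on the work surface. World frame = base frame: x ahead of the robot, y to its left, z up, the work surface at z = 0. Lengths are in mm, angles in degrees, forces in N, time in s.
With the tool pointing down it reaches from about 350 to 850 mm from the base axis. Payload 8.1 kg.
Tool frame: the origin (TCP) lies at the very end of the fingers, on their centre line; the grasp point (between the pads) lies 19 mm behind it; z points along the fingers, y is the line along which they close (so a half turn about z gives the same grasp; the last joint's range is limited). The gripper opens to 85 mm and grips with 20 to 120 N. Pads are 22 mm wide; open, the fingers measure 114 mm over their backs; the gripper's body (76 mm by 85 mm) begins 54 mm behind the grasp point. The pads swing forward as they close: fully open they stand 13 mm farther back than shut.
Start: joints at [68.331, 7.471, 85.268, -0, 87.261, -4.893], TCP at [173.159, 574.475, 231.292] pointing down, gripper open.
Joint ranges: [-169.43, 169.43], [-51.17, 129.36], [1.28, 143.12], [-76.62, 256.62], [0, 156.53], [-152.29, 152.29]. Speed limits (degrees/s): [136.94, 136.94, 159.86, 180, 180, 180].

INTERFACE

Orientations are given as [roll, pitch, yaw] about the fixed x, y, z axes, in that order (R = Rz(yaw) Ry(pitch) Rx(roll)).
In Python, from bench import status, viewer, job gives the robot as it stands.
- The arm moves only by the tool arm_command, never from a script. Its argument "targets" is a list that holds one entry, the list of rows, each a list of 7 numbers: the shift along the world's x, y, z in m, then the turn, a rotation vector about the world's x, y, z in rad, then the opening, from -1 (shut) to 1 (fully open). In form: [[[dx, dy, dz, rx, ry, rz, gripper], ...]]. A call has 1 to 10 rows; each row shifts and turns the commanded pose from where the row before left it; what a row does not reach is not made up. A row lasts 1/8 s, in which the tool goes at most 62.5 mm and 10.7 degrees, less where a joint would pass 70% of its speed; a pose out of reach is approached as far as the arm can. A call with a gripper value outside its range is refused whole. The fingers move at their own pace and stop on an object; "force" is the grip in N (left out, the last holds). Time passes only in rows, so rows that do not move let the fingers close. It gives the time, the measured TCP pose, the force, the opening and the grip force at its end, in the units of the state.
- status.sense(): the state, without advancing time (a new reading comes with each control period).
- viewer.snapshot(name): name is "scene" or "top" or "wrist"; returns the picture (400x640x3 uint8, red, green, blue); there is no depth.
- viewer.camera_model(name): a dict with "vertical_fov" (degrees; the focal length in pixels is half the picture's height over the tangent of half this angle, whatever the lens; pixels are square), "cx", "cy" (the principal point, pixels), "k1" (the pictures are not rectified: a ray, as slopes to the right and down, at radius r is drawn at 1 + k1 r^2 times it, then the intrinsics apply), "xyz" and "attitude" of the camera in the world. Camera axes: x right, y down, z forward; pixel columns grow to the right and rows downward; lengths in mm; the calibration is good to about 2 mm. A picture is of the moment at which its call begins: read the wrist's pose just before it. camera_model takes no time and is no camera call; for the wrist camera it gives the pose at the moment of the call.
- job.hand_in(): hands the job in; it is judged then, once.
The state is a dict: "time": time; "joint_pos": joint angles; "qd": joint speeds; "joint_efforts": joint torques, N m; "tool_pos": TCP position; "tcp_rot": TCP orientation; "ft_force": force on the tool from outside, world axes, zero at the start; "wrist_torque": the same for the moment, N m; "finger_gap": finger opening in mm; "grip_force": force on a finger pad.
Only numpy, scipy, OpenCV 4.12 (cv2) and the standard library are available. Lean on these libraries where they do the work, as an engineer would, in place of code of your own. Each camera call takes 0.05 s, during which the arm holds its last target. There are 200 camera calls.

TASK

Lay the loose table leg on the plywood bed of the screwing fixture, midway between the two blue lines with its square top end facing the steel plate, and push it endways, square and flush against the sprung plate until the red pointers stand in the middle of the green bands (a push of about 10 N on the plate), never ramming the plate to the end of its travel. Be my third hand: keep hold of the leg and keep that push steady, finishing while still holding it so that I can drive the screws; do not let go. Leave the plane, mallet, glue bottle and screw tin where they are.

Things in the scene. Friction and masses are not known exactly. Their poses are not given: they have to be found in the camera images.
- leg: Loose pale wooden table leg lying on the bench, about 0.24 kg (varies). Square block 140 x 44 x 44 mm, plain at its top end; on the other end a turned foot, 38 tapering to 24 mm diameter, 58 mm long, with a black rubber tip. Origin: centre of the block's underside; x points along the leg to the square top end (70 mm away; foot tip 128 mm the other way), z up.
- leg_top (a point): Centre of the leg's square top end face: 70 mm along the leg's x from its origin, 22 mm up. Same axes as the leg.
- fixture: Fixed to the bench: waxed plywood bed 320 x 150 x 20 mm with two blue lines 50 mm apart along it, then the sprung plate and a dark rear block 72 mm high. The bed is bare for 200 mm before the plate. Origin: underside of the bed on the midline, 50 mm before the resting plate face; the bed reaches 150 mm behind it, 170 ahead. x: from the open end to the plate (pushing direction), z up.
- plate_face (a point): Upright steel plate 80 wide x 56 high x 6 mm thick, 22 to 78 mm above the bench, on the sprung carriage. The point: on its front face, on the midline, 42 mm above the bench (where the centre of the leg's end belongs when the leg lies on the bed). x is the pushing direction, as the fixture's; at rest the face is 50 mm along the fixture's x.
- plate (a joint): How far the plate and carriage are pushed along the fixture's x, in m: 0 at rest, end of travel 0.025. Spring of 0.8 N per mm, no preload: 10 N at 0.0125. At each side a red pointer moves with it over a white gauge (top 56 mm above the bench) whose green band means 7 to 13 N, 0.009 to 0.016. A leg pressed down hard on the bed drags and adds to the push felt by the hand.
- plane: Bystander: dark steel hand plane 160 x 50 x 65 mm at the far side of the bench. Origin under its centre.
- mallet: Bystander: wooden mallet lying at the right, 260 mm long, head 60 x 100 x 50 mm. Origin under its length, 70 mm from the head.
- glue: Bystander: white glue bottle, 60 mm diameter, 130 mm high, at the left. Origin under its centre.
- screw_tin: Bystander: open blue tin of brass screws, 60 x 60 x 28 mm, near the robot in the middle. Origin under its centre.

How it is judged:
By the outcome, as a careful person would: the job done as asked, in the order asked, and still so for the second after the job is handed in, while the arm keeps its last pose, push and grip.
It also fails if it takes over 48 s, if anything falls off the work surface, if the arm or the gripper's body presses on something with over 40 N, if the wrist force passes 120 N, or if a joint passes its speed limit or range.

## Working session

There is one attempt and no reset: what is moved stays moved. The work goes in short steps, Python scripts to look and compute and a tool call to move; the robot and the scene stay as the last step left them, time stands still between calls to the robot, and variables do not carry over. Pictures are saved under pics/ and viewed, at most 10 in all, crops included, and the job is handed in when it is done.

Besides the shell and the picture viewer there is one more tool, called after "Emit:" by a JSON object that holds its "fn" and its "kwargs", one argument or row to a line. arm_command: Moves the arm, as the interface text tells. Its arguments: {"type":"object","properties":{"targets":{"type":"array"},"force":{"type":"number"}},"required":["targets"]}

```bash
mkdir -p pics; ls; cat > h.py <<'E'
import numpy as np, cv2
from scipy.spatial.transform import Rotation as R
from bench import status, viewer, job
def snap(n,f=None):
    m=viewer.camera_model(n); im=np.array(viewer.snapshot(n))
    if f: cv2.imwrite('pics/'+f,im[:,:,::-1])
    return im,m
def rays(m,px):
    px=np.atleast_2d(np.float64(px)); f=200/np.tan(np.radians(m['vertical_fov']/2))
    d=(px-[m['cx'],m['cy']])/f; u=d.copy()
    for _ in range(20): u=d/(1+m['k1']*(u**2).sum(1,keepdims=True))
    A=R.from_euler('xyz',m['attitude'],degrees=True)
    return np.array(m['xyz']),A.apply(np.c_[u,np.ones(len(u))])
def onplane(m,px,z):
    c,d=rays(m,px); return c+d*((z-c[2])/d[:,2])[:,None]
def tri(m1,p1,m2,p2):
    c1,d1=rays(m1,p1);c2,d2=rays(m2,p2);out=[]
    for a,b in zip(d1,d2):
        s=np.linalg.lstsq(np.c_[a,-b],c2-c1,rcond=None)[0]
        P,Q=c1+s[0]*a,c2+s[1]*b; out.append([*((P+Q)/2),np.linalg.norm(P-Q)])
    return np.array(out)
E
python3 - <<'E'
from h import *
for n in('top','scene','wrist'):
    im,m=snap(n,n+'0.png'); print(n,m)
print(status.sense())
a=cv2.imread('pics/top0.png');
E
```

```text
pics
top {'vertical_fov': 44.466902826837064, 'cx': 321.10180837990464, 'cy': 190.7556738797026, 'k1': -0.053085372223144196, 'xyz': array([ 475.8569944 ,   -9.54740978, 1523.93226399]), 'attitude': array([-175.44320589,   -0.20144052,  -89.75854287])}
scene {'vertical_fov': 44.18368449931552, 'cx': 330.29390347740303, 'cy': 197.66424129156638, 'k1': 0.023491259116893464, 'xyz': array([1261.86650594, -848.92045534,  980.00520409]), 'attitude': array([-1.30989027e+02, -2.34433182e-02,  3.84657153e+01])}
wrist {'vertical_fov': 61.82219656081213, 'cx': 320.06553903282145, 'cy': 196.7374895455492, 'k1': -0.018085503409915257, 'xyz': array([ 99.80497133, 595.28250837, 373.66631072]), 'attitude': array([1.62725668e+02, 1.26122477e-01, 7.32373012e+01])}
{'time': 0.15, 'joint_pos': array([ 6.83307026e+01,  7.50717100e+00,  8.53177549e+01, -5.86934798e-04,
        8.72622244e+01, -4.89293222e+00]), 'qd': array([ 0.04891063, -0.00310971, -0.23919779, -0.118279  , -0.00621459,
        0.04663634]), 'joint_efforts': array([ 4.10913854e-04, -5.70061004e+01, -5.01157880e+01, -2.05034557e-04,
        9.53864510e-03, -4.33263733e-05]), 'tool_pos': array([172.99611691, 574.04881687, 230.43762104]), 'tcp_rot': array([-1.79913117e+02, -6.84931438e-03,  1.63223658e+02]), 'ft_force': array([0.30020497, 0.09224558, 1.19763573]), 'wrist_torque': array([ 0.04464067,  0.03365368, -0.00477914]), 'grip_force': 0.0, 'finger_gap': 85.09700638200634}
```

View pics/top0.png

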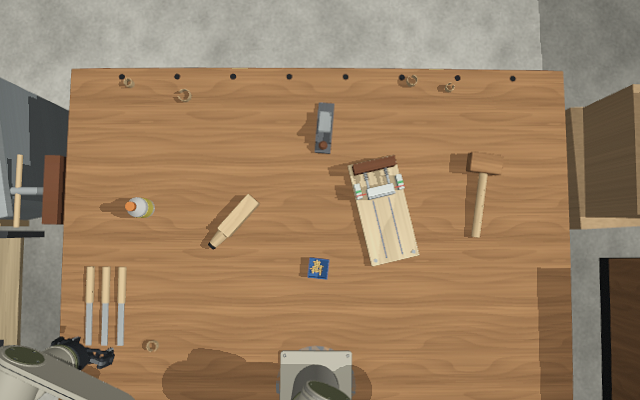

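View pics/scene0.png

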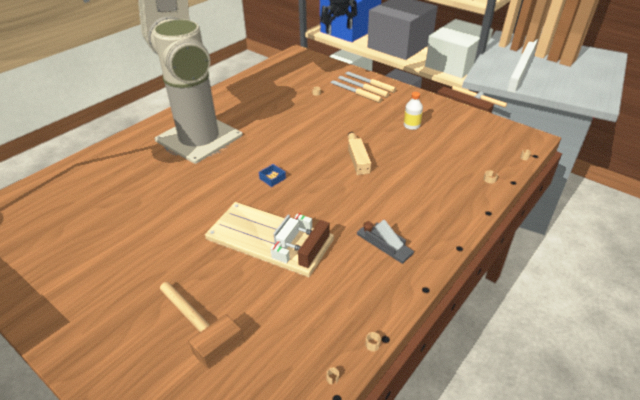

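The top view shows the leg with its foot at about (211,247) and its square end at about (252,199). The fixture's plate is at (381,191) and its open end at about (395,258). The scene view shows the same layout. Next I measure coarsely from both.

```bash
python3 - <<'E'
from h import *
im,m=cv2.imread('pics/top0.png')[:,:,::-1],viewer.camera_model('top')
hsv=cv2.cvtColor(np.ascontiguousarray(im),cv2.COLOR_RGB2HSV)
for p in [(235,218),(395,240),(381,191),(366,225),(100,290),(300,150)]: print(p,im[p[1],p[0]],hsv[p[1],p[0]])
pale=((im[:,:,2]>110)&(im[:,:,0]>190)&(hsv[:,:,0]<25)).astype(np.uint8)
c,_=cv2.findContours(pale,cv2.RETR_EXTERNAL,cv2.CHAIN_APPROX_NONE)
for k in c:
    if cv2.contourArea(k)>250:
        b=cv2.boxPoints(cv2.minAreaRect(k)); print(cv2.contourArea(k),b.round(1).tolist(),onplane(m,b,44).round(0)[:,:2].tolist(),onplane(m,b,20).round(0)[:,:2].tolist())
E
```

```text
(235, 218) [219 195 154] [ 19  76 219]
(395, 240) [224 206 169] [ 20  63 224]
(381, 191) [219 223 216] [ 47   8 223]
(366, 225) [224 206 168] [ 20  64 224]
(100, 290) [126  92  61] [ 14 132 126]
(300, 150) [178 135  93] [ 15 122 178]
719.0 [[282.0, 352.0], [349.0, 352.0], [349.0, 370.0], [282.0, 370.0]] [[112.0, 100.0], [113.0, -99.0], [60.0, -99.0], [59.0, 100.0]] [[106.0, 102.0], [107.0, -101.0], [53.0, -101.0], [53.0, 101.0]]
691.0 [[206.5, 239.10000610351562], [247.6999969482422, 193.3000030517578], [258.1000061035156, 202.6999969482422], [216.89999389648438, 248.5]] [[446.0, 331.0], [585.0, 208.0], [557.0, 177.0], [418.0, 299.0]] [[445.0, 337.0], [587.0, 212.0], [558.0, 180.0], [417.0, 304.0]]
3081.5 [[355.5, 198.1999969482422], [402.8999938964844, 186.89999389648438], [419.1000061035156, 254.60000610351562], [371.70001220703125, 266.0]] [[572.0, -119.0], [607.0, -263.0], [402.0, -311.0], [368.0, -167.0]] [[573.0, -120.0], [609.0, -267.0], [401.0, -315.0], [366.0, -170.0]]
```

Emit:
{"fn": "arm_command", "kwargs": {
  "targets": [
    [[0.034,-0.033,0,0,0,-0.0428,1],[0.034,-0.033,0,0,0,-0.0428,1],[0.034,-0.033,0,0,0,-0.0428,1],[0.034,-0.033,0,0,0,-0.0428,1],[0.034,-0.033,0,0,0,-0.0428,1],[0.034,-0.033,0,0,0,-0.0428,1],[0.034,-0.033,0,0,0,-0.0428,1],[0.034,-0.033,0,0,0,-0.0428,1],[0.034,-0.033,0,0,0,-0.0428,1],[0.034,-0.033,0,0,0,-0.0428,1]]
  ]
}}

```text
time: 1.4
tool_pos: [514.0, 243.2, 231.0]
tcp_rot: [-180.0, -0.0, 138.6]
ft_force: [1.2, -0.1, 0.5]
finger_gap: 85.4
grip_force: 0.0
```

Emit:
{"fn": "arm_command", "kwargs": {
  "targets": [
    [[0,0,0,0,0,0,1]]
  ]
}}

```text
time: 1.52
tool_pos: [514.8, 241.9, 230.7]
tcp_rot: [-179.9, 0.0, 138.4]
ft_force: [0.5, 0.4, -0.0]
finger_gap: 85.3
grip_force: 0.0
```

```bash
python3 - <<'E'
from h import *
im,m=snap('wrist','w1.png'); np.save('m1.npy',m,allow_pickle=True)
s=status.sense(); print(s['time'],s['tool_pos'],s['tcp_rot'],m['xyz'],m['attitude'])
E
```

```text
1.575 [513.66720169 243.27437476 230.71697127] [-1.79949079e+02 -3.52283892e-02  1.38554038e+02] [457.52661216 291.57467667 374.00514886] [1.62679885e+02 1.04067604e-01 4.84588559e+01]
```

Emit:
{"fn": "arm_command", "kwargs": {
  "targets": [
    [[-0.03,-0.04,0.02,0,0,0,1],[-0.03,-0.04,0.02,0,0,0,1],[0,0,0,0,0,0,1]]
  ]
}}

```text
time: 1.95
tool_pos: [452.3, 164.0, 273.5]
tcp_rot: [179.8, 0.1, 138.7]
ft_force: [0.2, 0.0, 0.3]
finger_gap: 85.4
grip_force: 0.0
```

```bash
python3 - <<'E'
from h import *
im,m=snap('wrist','w2.png'); np.save('m2.npy',m,allow_pickle=True)
s=status.sense(); print(s['time'],s['tool_pos'],s['tcp_rot'],m['xyz'],m['attitude'])
a=cv2.imread('pics/w1.png');b=cv2.imread('pics/w2.png')
cv2.imwrite('pics/c1.png',cv2.resize(np.vstack([a,b]),(480,600)))
E
```

```text
2.0 [452.74153105 164.88978664 272.44705302] [1.79855533e+02 6.88389111e-02 1.38712180e+02] [394.24929069 213.2301977  416.69449172] [ 1.62577796e+02 -1.22263304e-01  4.87068278e+01]
```

View pics/c1.png

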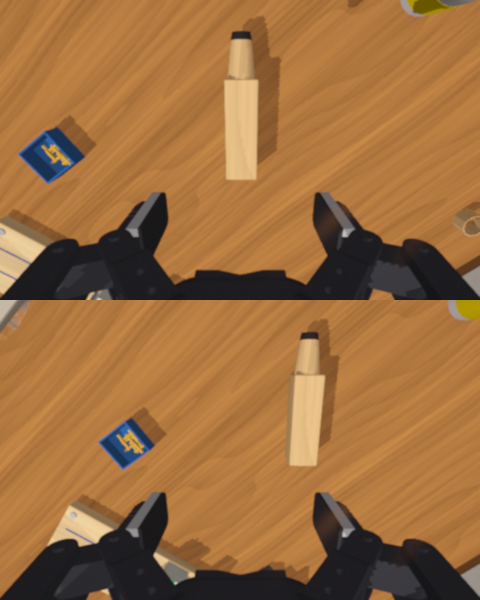

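The two wrist views show the leg's top face clearly. At full resolution the first view has its corners at about (301,240), (343,240), (344,107) and (299,107). The second has the square end at about (387–423,220).

```bash
python3 - <<'E'
from h import *
ms=[np.load(f'm{i}.npy',allow_pickle=True).item() for i in(1,2)]
Q=[]
for i,(r,m) in enumerate(zip([(290,95,70,160),(370,85,75,150)],ms)):
    im=cv2.imread(f'pics/w{i+1}.png'); x,y,w,h=r
    x-=10;w+=20
    # row/col profile near edges
    v=im[:,:,2].astype(int); b=im[:,:,0].astype(int)
    cx,cy=(321,180) if i==0 else (410,170)
    print('row',cy,list(zip(range(cx-32,cx+33,3),b[cy,cx-32:cx+33:3])))
    print('col',list(zip(range(y-15,y+h,4),b[y-15:y+h:4,cx])))
    mask=np.uint8((b>128)); n,l=cv2.connectedComponents(mask); k=np.uint8(l==l[cy,cx])
    c=max(cv2.findContours(k,0,1)[0],key=cv2.contourArea); print(cv2.contourArea(c),cv2.boundingRect(c),cv2.boxPoints(cv2.minAreaRect(c)).round(1).tolist())
E
```

```text
row 180 [(289, np.int64(67)), (292, np.int64(67)), (295, np.int64(71)), (298, np.int64(72)), (301, np.int64(127)), (304, np.int64(134)), (307, np.int64(133)), (310, np.int64(135)), (313, np.int64(133)), (316, np.int64(130)), (319, np.int64(129)), (322, np.int64(137)), (325, np.int64(136)), (328, np.int64(135)), (331, np.int64(137)), (334, np.int64(138)), (337, np.int64(136)), (340, np.int64(132)), (343, np.int64(77)), (346, np.int64(48)), (349, np.int64(47)), (352, np.int64(48))]
col [(80, np.int64(118)), (84, np.int64(117)), (88, np.int64(118)), (92, np.int64(117)), (96, np.int64(117)), (100, np.int64(119)), (104, np.int64(113)), (108, np.int64(132)), (112, np.int64(135)), (116, np.int64(134)), (120, np.int64(134)), (124, np.int64(134)), (128, np.int64(134)), (132, np.int64(135)), (136, np.int64(135)), (140, np.int64(134)), (144, np.int64(136)), (148, np.int64(136)), (152, np.int64(136)), (156, np.int64(136)), (160, np.int64(135)), (164, np.int64(134)), (168, np.int64(134)), (172, np.int64(134)), (176, np.int64(134)), (180, np.int64(135)), (184, np.int64(128)), (188, np.int64(128)),
[... 1296 characters left out ...]
(138, np.int64(136)), (142, np.int64(138)), (146, np.int64(137)), (150, np.int64(136)), (154, np.int64(138)), (158, np.int64(138)), (162, np.int64(138)), (166, np.int64(139)), (170, np.int64(136)), (174, np.int64(137)), (178, np.int64(137)), (182, np.int64(132)), (186, np.int64(133)), (190, np.int64(134)), (194, np.int64(129)), (198, np.int64(130)), (202, np.int64(129)), (206, np.int64(130)), (210, np.int64(131)), (214, np.int64(131)), (218, np.int64(132)), (222, np.int64(75)), (226, np.int64(65)), (230, np.int64(59)), (234, np.int64(65))]
4044.5 (387, 101, 45, 119) [[385.0, 218.5], [394.20001220703125, 99.19999694824219], [431.29998779296875, 102.0], [422.1000061035156, 221.39999389648438]]
```

```bash
cat >> h.py <<'E'
def cross(v,t):  # subpixel index where profile v first falls below t
    i=int(np.argmax(v<t)); return i-1+(v[i-1]-t)/(v[i-1]-v[i])
def legquad(im,rows,cxs):
    b=im[:,:,2].astype(float); L=[];Rr=[];B=[]
    for y in rows:
        c=int(np.interp(y,[rows[0],rows[-1]],cxs))
        L.append([c-cross(b[y,c::-1],106),y]); Rr.append([c+cross(b[y,c:],95),y])
    for x in range(cxs[1]-12,cxs[1]+12,2): B.append([x,rows[-1]+cross(b[rows[-1]:,x],100)])
    f=lambda p:cv2.fitLine(np.float32(p),cv2.DIST_HUBER,0,.01,.01).ravel()
    L,Rr,B=f(L),f(Rr),f(B)
    def X(a,c):
        t=np.linalg.solve(np.c_[a[:2],-c[:2]],c[2:]-a[2:]); return a[2:]+t[0]*a[:2]
    return L,Rr,B,np.array([X(L,B),X(Rr,B)])
E
python3 - <<'E'
from h import *
ms=[np.load(f'm{i}.npy',allow_pickle=True).item() for i in(1,2)]
im=[cv2.imread(f'pics/w{i}.png')[:,:,::-1] for i in(1,2)]
q=[legquad(im[0],range(120,226,3),(321,322)),legquad(im[1],range(115,206,3),(411,406))]
top=[106.,99.5]
P=[]
for (L,Rr,B,c),t in zip(q,top):
    e=[a[2:]+a[:2]*(t-a[3])/a[1] for a in(L,Rr)]
    # foot-end shoulder row
    P.append(np.array([c[0],c[1],e[1],e[0]]))
    print(P[-1].round(1).tolist())
T=tri(ms[0],P[0],ms[1],P[1]); print(T.round(1))
for m,p in zip(ms,P):
    w=onplane(m,p,44)[:,:2]; print(w.round(1).tolist(),'w',np.linalg.norm(w[0]-w[1]),'l',np.linalg.norm(w[1]-w[2]))
    d=(w[0]+w[1]-w[2]-w[3]); print('yaw',np.degrees(np.arctan2(d[1],d[0])),'end',(w[0]+w[1])/2)
E
```

```text
[[301.3999938964844, 239.5], [341.6000061035156, 239.1999969482422], [343.6000061035156, 106.0], [298.5, 106.0]]
[[385.1000061035156, 220.6999969482422], [421.6000061035156, 221.10000610351562], [433.1000061035156, 99.5], [392.79998779296875, 99.5]]
[[5.575e+02 1.751e+02 4.210e+01 0.000e+00]
 [5.861e+02 2.081e+02 4.310e+01 8.000e-01]
 [4.808e+02 3.001e+02 4.410e+01 7.000e-01]
 [4.524e+02 2.677e+02 4.240e+01 4.000e-01]]
[[556.9, 175.7], [585.4, 208.5], [481.1, 299.9], [452.5, 267.7]] w 43.40105082383498 l 138.72281824753713
yaw -41.29504727664207 end [571.17702365 192.11581393]
[[556.7, 175.3], [586.1, 207.9], [480.6, 300.3], [452.0, 267.5]] w 43.92214346066294 l 140.2367734853354
yaw -41.30646183140023 end [571.36423731 191.58586746]
```

Emit:
{"fn": "arm_command", "kwargs": {
  "targets": [
    [[0.018,0.0278,-0.05,0,0,0,1],[0.018,0.0278,-0.05,0,0,0,1],[0.0182,0.0278,-0.05,0,0,0,1],[0,0,-0.03,0,0,0,1],[0,0,-0.03,0,0,0,1],[0,0,-0.03,0,0,0,1],[0,0,-0.016,0,0,0,1],[0,0,-0.008,0,0,0,1],[0,0,0,0,0,0,1],[0,0,0,0,0,0,1]]
  ]
}}

```text
time: 3.25
tool_pos: [508.3, 248.3, 8.5]
tcp_rot: [179.9, 0.1, 138.7]
ft_force: [0.3, 0.3, -0.1]
finger_gap: 85.3
grip_force: 0.0
```

Emit:
{"fn": "arm_command", "kwargs": {
  "targets": [
    [[0,0,0,0,0,0,-1],[0,0,0,0,0,0,-1],[0,0,0,0,0,0,-1],[0,0,0,0,0,0,-1],[0,0,0,0,0,0,-1],[0,0,0,0,0,0,-1]]
  ],
  "force": 60
}}

```text
time: 4.0
tool_pos: [508.0, 248.1, 8.1]
tcp_rot: [179.9, 0.0, 138.7]
ft_force: [0.4, 0.7, 6.9]
finger_gap: 43.3
grip_force: 62.2
```

Emit:
{"fn": "arm_command", "kwargs": {
  "targets": [
    [[0,0,0.04,0,0,0,-1],[0,0,0.05,0,0,0,-1],[-0.004,-0.054,0.012,0,0,0.1359,-1],[-0.004,-0.054,0.012,0,0,0.1359,-1],[-0.004,-0.054,0.012,0,0,0.1359,-1],[-0.004,-0.054,0.012,0,0,0.1359,-1],[-0.004,-0.054,0.012,0,0,0.1359,-1],[-0.004,-0.054,0.012,0,0,0.1359,-1],[-0.004,-0.054,0.01,0,0,0.1358,-1],[0,0,0,0,0,0,-1]]
  ]
}}

```text
time: 5.25
tool_pos: [478.9, -133.7, 179.7]
tcp_rot: [-179.9, 0.0, -167.0]
ft_force: [0.4, 0.1, -2.5]
finger_gap: 43.1
grip_force: 62.2
```

Emit:
{"fn": "arm_command", "kwargs": {
  "targets": [
    [[0,0,0,0,0,0,-1],[0,0,0,0,0,0,-1]]
  ]
}}

```text
time: 5.5
tool_pos: [479.0, -128.8, 178.5]
tcp_rot: [179.9, -0.1, -166.8]
ft_force: [0.2, -0.2, -2.0]
finger_gap: 43.2
grip_force: 62.2
```

```bash
python3 - <<'E'
from h import *
im,m=snap('wrist','w3.png'); np.save('m3.npy',m,allow_pickle=True)
s=status.sense(); print(s['time'],s['tool_pos'],s['tcp_rot'],m['xyz'],m['attitude'],s['ft_force'],s['joint_pos'])
E
```

```text
5.55 [ 479.16564694 -128.76545305  178.65366606] [ 1.79949405e+02 -4.90892376e-02 -1.66734218e+02] [ 404.74850468 -147.27101625  321.89780723] [ 1.62787538e+02 -6.17973783e-02  1.03245704e+02] [ 0.29714417  0.61275192 -1.68220865] [-2.09751238e+01 -6.95831035e+00  1.05278149e+02  1.43534430e-02
  8.17492116e+01 -1.24242953e+02]
```

Emit:
{"fn": "arm_command", "kwargs": {
  "targets": [
    [[0.008,-0.056,0,0,0,0,-1],[0.008,-0.056,0,0,0,0,-1],[0.008,-0.056,0,0,0,0,-1],[0,0,0,0,0,0,-1],[0,0,0,0,0,0,-1]]
  ]
}}

```text
time: 6.18
tool_pos: [503.4, -297.0, 178.6]
tcp_rot: [179.9, -0.0, -166.8]
ft_force: [-0.6, 0.6, -2.6]
finger_gap: 43.6
grip_force: 62.7
```

```bash
python3 - <<'E'
from h import *
im,m=snap('wrist','w4.png'); np.save('m4.npy',m,allow_pickle=True)
s=status.sense(); print(s['time'],s['tool_pos'],s['tcp_rot'],m['xyz'],m['attitude'],s['ft_force'])
a=cv2.imread('pics/w3.png');b=cv2.imread('pics/w4.png')
cv2.imwrite('pics/c2.png',cv2.resize(np.vstack([a,b]),(480,600)))
E
```

```text
6.225 [ 503.51756874 -296.5647975   178.85723881] [ 1.79935411e+02 -2.24590822e-02 -1.66729170e+02] [ 429.08993562 -315.48420142  321.95370785] [ 1.62765240e+02 -8.42832687e-02  1.03237677e+02] [-0.38909984 -0.25785524 -2.36110841]
```

View pics/c2.png

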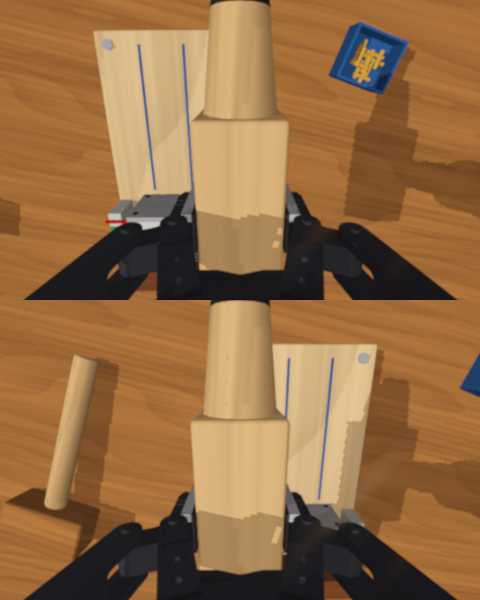

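The upper view shows both blue lines, at about (185,60)–(206,252) and (244,60)–(256,250), plus the bed's open edge and the left gauge. The lower view, from the other side, shows the right line at about (443,79)–(426,265). I fit these lines and cast rays from them.

```bash
cat > f.py <<'E'
from h import *
def bluelines(im,box):
    h=cv2.cvtColor(im,cv2.COLOR_BGR2HSV); x0,y0,x1,y1=box
    k=np.zeros(im.shape[:2],np.uint8); k[y0:y1,x0:x1]=((h[...,0]>105)&(h[...,0]<135)&(h[...,1]>70)&(h[...,2]>60))[y0:y1,x0:x1]*255
    k=cv2.morphologyEx(k,cv2.MORPH_CLOSE,np.ones((9,3)))
    n,l,st,_=cv2.connectedComponentsWithStats(k); out=[]
    for i in range(1,n):
        if st[i,3]>60:
            ys,xs=np.nonzero(l==i); v=cv2.fitLine(np.float32(np.c_[xs,ys]),cv2.DIST_HUBER,0,.01,.01).ravel()
            at=lambda y:v[2:]+v[:2]*(y-v[3])/v[1]
            out.append(np.array([at(ys.min()-.5),at(ys.max()+.5)]))
    return sorted(out,key=lambda e:e[0,0])
E
python3 - <<'E'
from f import *
m3,m4=[np.load(f'm{i}.npy',allow_pickle=True).item() for i in(3,4)]
a,b=cv2.imread('pics/w3.png'),cv2.imread('pics/w4.png')
A=bluelines(a,(130,30,275,270)); B=bluelines(b,(370,50,520,290))
print([x.round(1).tolist() for x in A],[x.round(1).tolist() for x in B])
print(tri(m3,A[-1],m4,B[-1]).round(1))
for m,LL in((m3,A),(m4,B)):
  for L in LL:
    w=onplane(m,L,20); d=w[1]-w[0]; print(w.round(1).tolist(),np.linalg.norm(d),np.degrees(np.arctan2(d[1],d[0])))
# open edge: along columns, transition wood->bed
def edge(im,xs,y0,y1):
    v=im[:,:,0].astype(float); p=[]
    for x in xs:
        c=v[y0:y1,x]; 
        i=np.argmax(c>115); p.append([x,y0+i-1+(115-c[i-1])/(c[i]-c[i-1])])
    return np.array(p)
for im,m,xs in((a,m3,range(160,265,8)),(b,m4,range(385,490,8))):
    e=edge(im,xs,15,120); f=cv2.fitLine(np.float32(e),cv2.DIST_HUBER,0,.01,.01).ravel()
    w=onplane(m,e,20); g=cv2.fitLine(np.float32(w[:,:2]),cv2.DIST_HUBER,0,.01,.01).ravel()
    print('edge',e[[0,-1]].tolist(),w[[0,-1]].round(1).tolist(),'dir',np.degrees(np.arctan2(g[1],g[0])))
E
```

```text
[[[184.3, 59.5], [206.1, 251.5]], [[243.7, 59.5], [255.9, 247.5]]] [[[385.0, 78.5], [380.8, 156.5]], [[443.4, 77.5], [424.8, 264.5]]]
[[ 392.4 -215.6   21.2    0.6]
 [ 563.  -175.2   21.6    3.9]]
[[403.9, -264.8, 20.0], [577.5, -223.3, 20.0]] 178.48219957107244 13.453279649965475
[[392.7, -215.9, 20.0], [561.7, -175.5, 20.0]] 173.81259348261915 13.44037828714954
[[404.4, -263.8, 20.0], [470.0, -248.4, 20.0]] 67.4081650325353 13.176016901348426
[[392.0, -215.3, 20.0], [565.9, -173.8, 20.0]] 178.79154998644972 13.400205828022225
edge [[160.0, 40.608695652173914], [264.0, 39.89655172413793]] [[393.8, -286.3, 20.0], [373.8, -202.0, 20.0]] dir -76.79987
edge [[385.0, 58.89655172413793], [489.0, 58.878787878787875]] [[389.4, -268.2, 20.0], [368.7, -182.5, 20.0]] dir -76.51083
```

Emit:
{"fn": "arm_command", "kwargs": {
  "targets": [
    [[-0.0162,0.0371,0,0,0,0.003,-1],[-0.0161,0.0371,0,0,0,0,-1],[0,0,-0.02,0,0,0,-1],[0,0,-0.03,0,0,0,-1],[0,0,-0.03,0,0,0,-1],[0,0,-0.03,0,0,0,-1],[0,0,-0.02,0,0,0,-1],[0,0,-0.008,0,0,0,-1],[0,0,0,0,0,0,-1],[0,0,0,0,0,0,-1]]
  ]
}}

```text
time: 7.48
tool_pos: [472.0, -224.0, 42.6]
tcp_rot: [-179.9, 0.1, -166.6]
ft_force: [0.2, -0.3, -1.5]
finger_gap: 43.3
grip_force: 63.0
```

```bash
python3 - <<'E'
from h import *
S=[]
for n in('wrist','scene','top'):
    im,m=snap(n,n+'5.png'); s=status.sense(); S.append([*s['tool_pos'],*s['ft_force'],s['tcp_rot'][2]])
    if n=='wrist': np.save('m5.npy',m,allow_pickle=True)
print(np.mean(S,0).round(2),np.std(S,0).round(2))
w=cv2.imread('pics/wrist5.png');s=cv2.imread('pics/scene5.png')[190:280,195:345];t=cv2.imread('pics/top5.png')[145:275,335:435]
s=cv2.resize(s,None,fx=2.66,fy=2.66,interpolation=3);t=cv2.resize(t,None,fx=1.84,fy=1.84,interpolation=3)
c=np.zeros((600,640,3),np.uint8);c[:360,:]=w[:360];c[360:360+min(240,s.shape[0]),:s.shape[1]]=s[:240];c[360:360+t.shape[0],420:420+t.shape[1]]=t[:240]
cv2.imwrite('pics/c3.png',c)
E
```

```text
[ 4.7186e+02 -2.2427e+02  4.2480e+01  3.7000e-01  2.1000e-01 -2.0100e+00
 -1.6662e+02] [0.11 0.03 0.11 0.71 0.36 0.16 0.01]
```

View pics/c3.png

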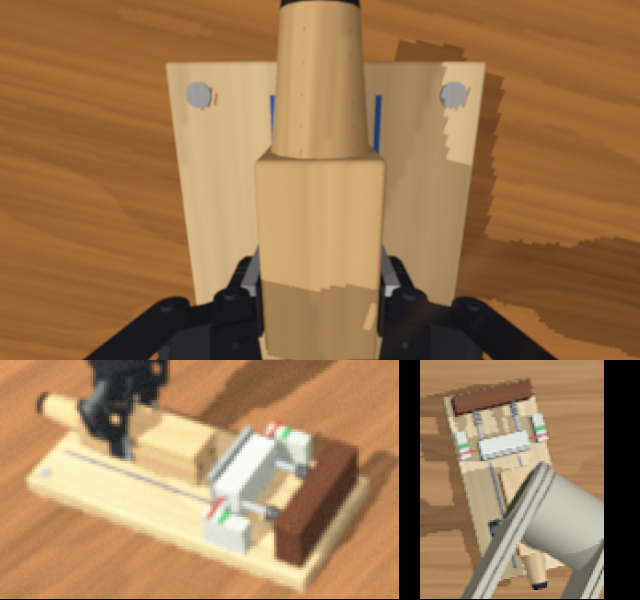

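The leg hovers over the bed about 10 mm up and parallel to it, with its square end facing the plate. The pointers are at rest. The blue lines show at (272,100) and (378,100) in the wrist view; I check the lateral error from them.

```bash
python3 - <<'E'
from f import *
m=np.load('m5.npy',allow_pickle=True).item(); im=cv2.imread('pics/wrist5.png')
d=np.array([.9728,.2317]);n=np.array([-.2317,.9728]);tcp=np.array([471.86,-224.27])
h=cv2.cvtColor(im,cv2.COLOR_BGR2HSV); k=(h[...,0]>105)&(h[...,0]<135)&(h[...,1]>70)&(h[...,2]>60)
for y in(98,106,114,122,130,138):
    xs=np.nonzero(k[y])[0]; xs=xs[(xs>262)&(xs<390)]; l,r=xs[xs<320],xs[xs>330]
    print(y,l,r,[((onplane(m,[[g.mean(),y]],20)[0,:2]-tcp)@n).round(2) for g in(l,r) if len(g)])
b=im[:,:,0].astype(float)
# leg side edges (top face z~TCP+36)
for y in(175,200,225):
    print(y,b[y,246:266].astype(int),b[y,374:394].astype(int))
# bed sides
for y in(120,180,240):
    v=b[y]; L=160+np.argmax(v[160:240]>115); R_=490-np.argmax(v[490:430:-1]>80)
    w=onplane(m,[[L-.5,y],[R_+.5,y]],20)[:,:2]; print('bed',L,R_,((w-tcp)@n).round(2))
E
```

```text
98 [271 272 273] [376 377 378 379 380] [np.float64(-23.59), np.float64(26.97)]
106 [271 272] [376 377 378 379] [np.float64(-23.98), np.float64(26.91)]
114 [272] [376 377 378 379] [np.float64(-23.89), np.float64(27.1)]
122 [] [375 376 377 378 379] [np.float64(27.05)]
130 [] [375 376 377 378] [np.float64(26.99)]
138 [] [375 376 377 378] [np.float64(27.19)]
175 [134 133 132 132 132 133 133 131 122 112 113 117 117 118 118 118 117 116
 116 117] [114 114 114 113 112 113 111 109 102  92  83  76  79  87  89  90  91  92
  91  92]
200 [133 132 132 132 131 131 131 132 130 124 116 114 116 117 118 118 118 117
 117 117] [113 112 113 112 112 109 106  98  89  80  76  83  88  90  91  92  94  96
  98  99]
225 [133 131 131 131 131 131 130 131 131 131 129 120 113 114 118 118 118 117
 118 117] [113 111 112 112 108 103  94  83  78  86  95  98  98  99  99 100  99 100
 100 100]
bed 174 477 [-72.11  76.04]
bed 181 469 [-72.38  76.1 ]
bed 189 461 [-72.22  76.25]
```

```bash
python3 - <<'E'
from f import *
m=np.load('m5.npy',allow_pickle=True).item()
n=np.array([-.2317,.9728]);tcp=np.array([471.86,-224.27])
print('cam',(m['xyz'][:2]-tcp)@n, m['attitude'])
# leg top-face edges (subpixel by eye from profiles)
for y,l,r in((175,254.5,382.8),(200,255.5,381.6),(225,257.2,380.2)):
    w=onplane(m,[[l,y],[r,y]],42.5-8.2+44)[:,:2]; q=(w-tcp)@n; print(y,q.round(2),q.mean().round(2))
# same calibration check on the bench-side: foot tip centre
im=cv2.imread('pics/wrist5.png'); b=im[:,:,2].astype(int)
for y in(60,90,120,140): print(y,b[y,262:300:2],b[y,345:378:2])
E
```

```text
cam -0.42687031718342894 [1.62642150e+02 8.06802429e-02 1.03416372e+02]
175 [-22.26  20.17] -1.04
200 [-22.42  20.25] -1.09
225 [-22.36  20.27] -1.04
60 [156 156 156 155 153 152 152 159 175 185 192 196 196 196 199 207 210 211
 210] [171 165 158 153 148 143 136 130 125 135 145 146 147 148 148 150 151]
90 [215 215 213 209 206 207 202 183 186 193 197 199 197 198 205 209 210 210
 210] [170 164 158 153 149 144 139 133 127 123 142 155 154 154 153 153 154]
120 [215 215 215 212 181 101 175 187 192 198 199 200 198 202 207 208 209 209
 210] [168 163 159 153 149 144 141 136 129 124 119 138 152 152 135  61  27]
140 [216 215 215 212 204 173 186 190 197 201 201 200 198 203 208 208 208 209
 211] [167 163 159 155 151 146 142 137 132 126 121 121 145 150 116  34  31]
```

Emit:
{"fn": "arm_command", "kwargs": {
  "targets": [
    [[-0.0006,0.0027,0,0,0,0,-1],[0,0,-0.006,0,0,0,-1],[0,0,-0.004,0,0,0,-1],[0,0,-0.002,0,0,0,-1],[0,0,0,0,0,0,-1],[0,0,0,0,0,0,-1]]
  ]
}}

```text
time: 8.38
tool_pos: [470.5, -221.3, 29.4]
tcp_rot: [-180.0, 0.0, -166.6]
ft_force: [-0.4, -0.1, -1.7]
finger_gap: 43.0
grip_force: 63.0
```

Emit:
{"fn": "arm_command", "kwargs": {
  "targets": [
    [[0,0,-0.0008,0,0,0,-1],[0,0,0,0,0,0,-1]]
  ]
}}

```text
time: 8.62
tool_pos: [470.5, -221.3, 28.5]
tcp_rot: [-180.0, 0.0, -166.6]
ft_force: [-0.7, 0.3, -2.4]
finger_gap: 43.4
grip_force: 63.0
```

Emit:
{"fn": "arm_command", "kwargs": {
  "targets": [
    [[0,0,-0.0006,0,0,0,-1],[0,0,0,0,0,0,-1]]
  ]
}}

```text
time: 8.88
tool_pos: [470.6, -221.3, 28.1]
tcp_rot: [-180.0, 0.0, -166.6]
ft_force: [-0.1, -0.3, -1.1]
finger_gap: 43.5
grip_force: 62.9
```

Now another lateral check in the wrist view, continuing down in small steps.

Emit:
{"fn": "arm_command", "kwargs": {
  "targets": [
    [[0,0,-0.0006,0,0,0,-1],[0,0,0,0,0,0,-1]]
  ]
}}

```text
time: 9.12
tool_pos: [470.9, -221.5, 28.1]
tcp_rot: [-180.0, 0.0, -166.6]
ft_force: [-1.8, 0.9, 5.2]
finger_gap: 43.1
grip_force: 63.8
```

```bash
python3 - <<'E'
from f import *
S=[]
for i in range(4):
    im,m=snap('wrist','wrist6.png'); s=status.sense(); S.append([*s['tool_pos'],*s['ft_force'],s['tcp_rot'][2]])
S=np.mean(S,0);print(S.round(2)); np.save('m6.npy',m,allow_pickle=True)
im=im[:,:,::-1].copy(); n=np.array([-.2317,.9728]);tcp=S[:2]
h=cv2.cvtColor(im,cv2.COLOR_BGR2HSV); k=(h[...,0]>105)&(h[...,0]<135)&(h[...,1]>70)&(h[...,2]>60)
for y in(90,105,120,135,145):
    xs=np.nonzero(k[y])[0]; xs=xs[(xs>240)&(xs<400)]; l,r=xs[xs<300],xs[xs>340]
    print(y,l,r,[((onplane(m,[[g.mean(),y]],20)[0,:2]-tcp)@n).round(2) for g in(l,r) if len(g)])
b=im[:,:,0].astype(int)
for y in(175,200,225): print(y,b[y,246:266],b[y,372:394])
cv2.imwrite('pics/c4.png',cv2.resize(im[60:260,200:440],None,fx=2.5,fy=2.5))
E
```

```text
[ 470.93 -221.5    28.05   -1.99    0.54    5.79 -166.63]
90 [] [] []
105 [260 261 262 263 264] [375 376 377 378 379] [np.float64(-26.21), np.float64(24.14)]
120 [261 262 263 264] [374 375 376 377 378] [np.float64(-26.31), np.float64(24.01)]
135 [262 263 264 265] [374 375 376 377] [np.float64(-26.2), np.float64(24.11)]
145 [262 263 264 265 266] [373 374 375 376 377] [np.float64(-26.19), np.float64(24.1)]
175 [132 132 132 133 132 132 131 129 119 108 109 112 112 114 113 114 113 112
 113 112] [111 111 110 110 109 109 109 108 107 104  97  89  80  73  76  82  86  87
  87  87  87  88]
200 [130 131 131 131 132 132 132 131 129 121 111 111 112 113 113 114 112 113
 113 113] [110 110 109 108 108 109 107 107 102  94  85  76  74  79  83  86  86  87
  88  90  91  92]
225 [130 129 129 129 130 130 131 132 131 130 127 117 108 110 112 113 114 114
 113 113] [109 109 108 107 108 107 104  99  91  81  74  79  87  93  93  94  95  95
  95  94  96  96]
```

View pics/c4.png

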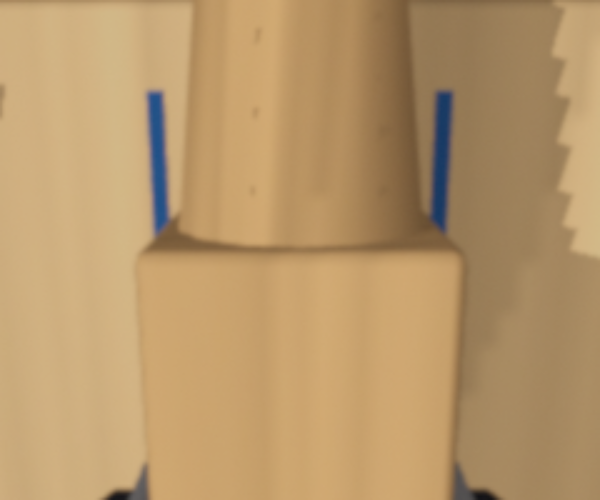

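The leg sits centred: the blue lines at about (262,120) and (376,120) have their middle at the leg's centre within 0.1 mm. It presses down a little (about 6 N), so I ease off 0.4 mm and advance.

Emit:
{"fn": "arm_command", "kwargs": {
  "targets": [
    [[0,0,-0.0,0,0,0,-1],[0,0,0.0004,0,0,0,-1],[0.0039,0.0009,0,0,0,0,-1],[0.0039,0.0009,0,0,0,0,-1],[0.0039,0.001,0,0,0,0,-1],[0.0039,0.0009,0,0,0,0,-1],[0.0039,0.0009,0,0,0,0,-1],[0,0,0,0,0,0,-1],[0,0,0,0,0,0,-1]]
  ]
}}

```text
time: 10.45
tool_pos: [490.7, -216.7, 28.1]
tcp_rot: [-180.0, 0.1, -166.6]
ft_force: [0.9, 0.0, 5.1]
finger_gap: 43.3
grip_force: 63.8
```

Emit:
{"fn": "arm_command", "kwargs": {
  "targets": [
    [[0.0019,0.0005,0,0,0,0,-1],[0.0019,0.0005,0,0,0,0,-1],[0,0,0,0,0,0,-1]]
  ]
}}

```text
time: 10.82
tool_pos: [493.9, -215.9, 28.1]
tcp_rot: [-180.0, 0.0, -166.6]
ft_force: [-0.7, -0.8, 6.7]
finger_gap: 43.3
grip_force: 64.1
```

Emit:
{"fn": "arm_command", "kwargs": {
  "targets": [
    [[0.0019,0.0005,0,0,0,0,-1],[0.0019,0.0004,0,0,0,0,-1],[0,0,0,0,0,0,-1]]
  ]
}}

```text
time: 11.2
tool_pos: [497.3, -215.0, 28.0]
tcp_rot: [-180.0, -0.0, -166.6]
ft_force: [-2.9, -0.2, 7.9]
finger_gap: 43.3
grip_force: 64.1
```

```bash
python3 - <<'E'
from f import *
S=[]
for i in range(4):
    snap('wrist'); s=status.sense(); S.append([*s['tool_pos'],*s['ft_force'],s['tcp_rot'][2],s['time']])
S=np.mean(S,0);print(S.round(2),'s',S[:2]@[.9728,.2317],'n',S[:2]@[-.2317,.9728],'push',S[3:5]@[.9728,.2317])
E
```

```text
[ 497.37 -215.     28.06   -2.77   -0.84    8.18 -166.63   11.32] s 434.0274079929657 n -324.38793490209486 push -2.8920849498115992
```

Emit:
{"fn": "arm_command", "kwargs": {
  "targets": [
    [[0,0,0.0004,0,0,0,-1],[0.0019,0.0005,0,0,0,0,-1],[0.0019,0.0004,0,0,0,0,-1],[0,0,0,0,0,0,-1]]
  ]
}}

```text
time: 11.9
tool_pos: [500.6, -214.1, 28.1]
tcp_rot: [180.0, -0.1, -166.6]
ft_force: [-4.9, -1.6, 6.5]
finger_gap: 43.4
grip_force: 64.0
```

```bash
cat > r.py <<'E'
from f import *
S=[]
for i in range(4):
    snap('wrist'); s=status.sense(); S.append([*s['tool_pos'],*s['ft_force'],*s['tcp_rot'],s['time']])
S=np.mean(S,0);print(S.round(2),'s',S[:2]@[.9728,.2317],'n',S[:2]@[-.2317,.9728],'push',S[3:5]@[.9728,.2317])
im,m=snap('top','top_%d.png'%(S[-1]*100)); im2,_=snap('scene','scene_%d.png'%(S[-1]*100))
E
python3 r.py
```

```text
[ 5.0061e+02 -2.1414e+02  2.8040e+01 -4.6100e+00 -1.9200e+00  6.5900e+00
  1.7999e+02 -9.0000e-02 -1.6664e+02  1.2020e+01] s 437.3812613727928 n -324.3079989850603 push -4.929900035993749
```

Emit:
{"fn": "arm_command", "kwargs": {
  "targets": [
    [[0,0,0.0004,0,0,0,-1],[0.0019,0.0005,0,0,0,0,-1],[0.0019,0.0004,0,0,0,0,-1],[0.001,0.0002,0,0,0,0,-1],[0,0,0,0,0,0,-1]]
  ]
}}

```text
time: 12.82
tool_pos: [504.7, -213.1, 28.0]
tcp_rot: [180.0, -0.2, -166.6]
ft_force: [-8.2, -3.1, 5.7]
finger_gap: 43.5
grip_force: 63.9
```

```bash
python3 r.py
```

```text
[ 5.0474e+02 -2.1311e+02  2.8060e+01 -7.9700e+00 -3.7000e+00  6.2800e+00
  1.7997e+02 -1.6000e-01 -1.6664e+02  1.2950e+01] s 441.63431897134313 n -324.260177726597 push -8.607618173125005
```

Emit:
{"fn": "arm_command", "kwargs": {
  "targets": [
    [[0,0,0.0006,0,0,0,-1],[0.0015,0.0003,0,0,0,0,-1],[0.0012,0.0003,0,0,0,0,-1],[0,0,0,0,0,0,-1],[0,0,0,0,0,0,-1]]
  ]
}}

```text
time: 13.75
tool_pos: [506.8, -212.5, 28.1]
tcp_rot: [179.9, -0.2, -166.7]
ft_force: [-8.8, -5.4, 2.9]
finger_gap: 43.6
grip_force: 63.7
```

```bash
python3 r.py; python3 - <<'E'
import cv2,glob,numpy as np
t=sorted(glob.glob('pics/top_*'))[-1];s=sorted(glob.glob('pics/scene_*'))[-1]
s=cv2.resize(cv2.imread(s)[195:275,255:345],None,fx=6,fy=6,interpolation=2);t=cv2.resize(cv2.imread(t)[155:210,340:412],None,fx=3.6,fy=3.6,interpolation=2)
c=np.zeros((480,800,3),np.uint8);c[:,:540]=s;c[:t.shape[0],541:541+t.shape[1]]=t[:,:259];cv2.imwrite('pics/c5.png',c)
E
```

```text
[ 5.0676e+02 -2.1251e+02  2.8070e+01 -9.3000e+00 -4.6800e+00  3.8000e+00
  1.7995e+02 -2.3000e-01 -1.6665e+02  1.3880e+01] s 443.736480116249 n -324.1490398894742 push -10.128654169490973
```

View pics/c5.png

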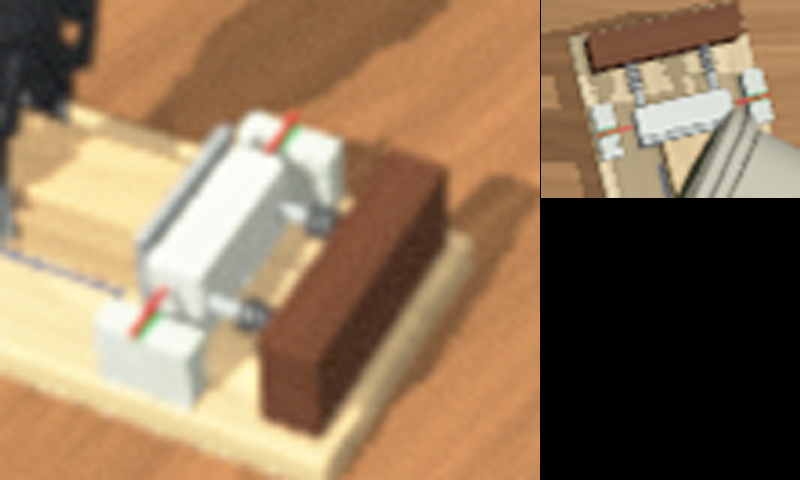

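The pointers lie within the green bands, with a strip of green still visible on the far side. I measure their travel against the rest pictures.

```bash
python3 - <<'E'
from h import *
import glob
d=np.array([.9728,.2317]);n=np.array([-.2317,.9728])
for cam in('scene','top'):
    m=viewer.camera_model(cam)
    for f in ['pics/%s5.png'%cam]+sorted(glob.glob('pics/%s_*'%cam)):
        im=cv2.imread(f).astype(float); b,g,r=im[...,0],im[...,1],im[...,2]
        for nm,sc in(('red',np.clip(r-np.maximum(g,b)-55,0,None)*(b>g-25)),('green',np.clip(g-r-15,0,None))):
            k=cv2.dilate(np.uint8(sc>0)*255,np.ones((3,3))); N,l,st,_=cv2.connectedComponentsWithStats(k); o=[]
            for i in range(1,N):
                ys,xs=np.nonzero(l==i); w=sc[ys,xs]; p=[(xs*w).sum()/w.sum(),(ys*w).sum()/w.sum()]
                q=onplane(m,p,58)[0,:2]; s,t=q@d,q@n+325.2
                if 460<s<580 and abs(t)<80 : o.append((round(s,1),round(t,1),int(w.sum())))
            print(f[5:],nm,o)
E
```

```text
scene5.png red [(np.float64(532.2), np.float64(61.0), 220), (np.float64(531.9), np.float64(-57.1), 411)]
scene5.png green [(np.float64(546.5), np.float64(62.0), 609), (np.float64(546.5), np.float64(-66.5), 891)]
scene_1202.png red [(np.float64(537.2), np.float64(62.7), 364), (np.float64(537.4), np.float64(-58.1), 413)]
scene_1202.png green [(np.float64(546.3), np.float64(61.8), 656), (np.float64(546.3), np.float64(-66.8), 961)]
scene_1295.png red [(np.float64(541.4), np.float64(61.4), 256), (np.float64(541.5), np.float64(-56.7), 419)]
scene_1295.png green [(np.float64(548.0), np.float64(62.1), 291), (np.float64(547.9), np.float64(-66.7), 485)]
scene_1387.png red [(np.float64(543.3), np.float64(60.3), 174), (np.float64(543.5), np.float64(-57.3), 355)]
scene_1387.png green [(np.float64(549.4), np.float64(62.7), 101), (np.float64(549.2), np.float64(-66.1), 177)]
top5.png red [(np.float64(534.5), np.float64(-55.9), 313), (np.float64(534.5), np.float64(57.4), 302)]
top5.png green [(np.float64(546.6), np.float64(-63.1), 765), (np.float64(546.5), np.float64(66.5), 731)]
top_1202.png red [(np.float64(539.9), np.float64(-57.4), 370), (np.float64(539.7), np.float64(58.4), 373)]
top_1202.png green [(np.float64(546.5), np.float64(-63.0), 794), (np.float64(546.6), np.float64(66.4), 736), (np.float64(467.8), np.float64(29.7), 2)]
top_1295.png red [(np.float64(543.9), np.float64(-58.4), 359), (np.float64(543.8), np.float64(55.7), 212)]
top_1295.png green [(np.float64(548.8), np.float64(-63.5), 313), (np.float64(548.6), np.float64(67.0), 337), (np.float64(470.7), np.float64(29.0), 4)]
top_1387.png red [(np.float64(546.2), np.float64(-49.3), 152), (np.float64(546.3), np.float64(50.7), 143)]
top_1387.png green [(np.float64(550.1), np.float64(-61.9), 123), (np.float64(550.1), np.float64(65.0), 110)]
```

Travel is about 11.6 mm and both sides agree, so the plate is square. It needs about 0.9 mm more.

Emit:
{"fn": "arm_command", "kwargs": {
  "targets": [
    [[0.0005,0.0001,0,0,0,0,-1],[0.0005,0.0001,0.0001,0,0,0,-1],[0,0,0,0,0,0,-1],[0,0,0,0,0,0,-1],[0,0,0,0,0,0,-1],[0,0,0,0,0,0,-1],[0,0,0,0,0,0,-1],[0,0,0,0,0,0,-1]]
  ]
}}

```text
time: 15.05
tool_pos: [507.5, -212.3, 28.1]
tcp_rot: [179.9, -0.3, -166.6]
ft_force: [-10.7, -5.0, 4.0]
finger_gap: 43.0
grip_force: 63.7
```

```bash
python3 r.py; python3 - <<'E'
import cv2,glob,numpy as np
s=cv2.imread(sorted(glob.glob('pics/scene_*'))[-1])[190:275,200:345]
cv2.imwrite('pics/c6.png',cv2.resize(s,None,fx=5,fy=5,interpolation=2))
E
```

```text
[ 5.0750e+02 -2.1234e+02  2.8110e+01 -1.0420e+01 -5.2100e+00  4.5000e+00
  1.7994e+02 -2.6000e-01 -1.6665e+02  1.5180e+01] s 444.49328047070594 n -324.15234703915064 push -11.348289531102171
```

View pics/c6.png

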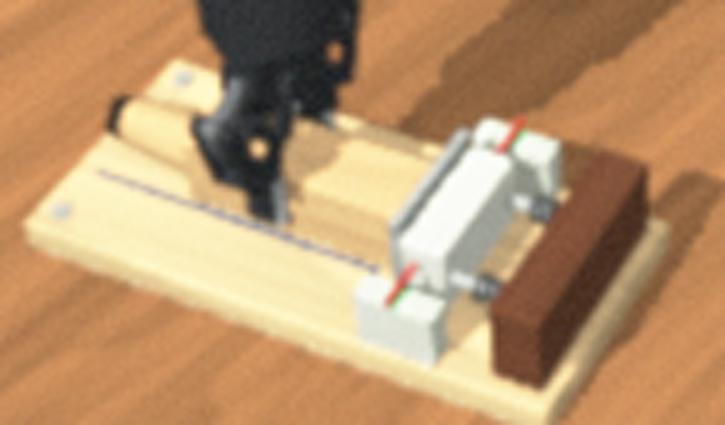

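The leg lies on the bed between the lines with its end against the plate. The pointers (at about (400,285) and (510,135)) are in the middle of the green, at about 12.4 mm of travel, and the arm is steady and still gripping.

```bash
python3 -c "
from bench import job; print(job.hand_in())"
```

```text
the job is handed in; nothing more can be done
None
```

I handed the job in with the leg centred between the blue lines, its square end against the plate, and the arm still gripping it. The plate is pushed in about 12.4 mm (about 10 N), with the red pointers in the green on both sides.

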